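# Seat the taper drive cone in the test spindle and rock it free

### The job

Take the brass-headed taper cone off its wooden post and seat it fully home in the socket of the green spindle head, turning it under a light push to feel for the keyways until its two black lugs drop in; never force it, a hard push damages the taper. Then check that it rocks free: keeping it fully home, turn it until the lugs point at the red marks, then back to the yellow marks, and let go of it there. Leave everything else on the bench where it is.

Things in the scene. Friction and masses are not known exactly. Their poses are not given: they have to be found in the camera images.
- cone_center (a point): The loose taper drive cone, 74 mm tall, about 0.3 kg; this point is on its axis half-way up, z up along the axis; half a turn makes no difference. Above it is a brass tang, a flat upright grip. At the start the cone stands upright with its flange on the post, the taper hanging inside with 1 mm of room around it: it lifts straight out.
- cone_grip (a point): Point on the cone's axis in the middle of the tang's grip, 20 mm above cone_center. The tang is 40 mm long along the cone's x axis and 16 mm thick along its y axis (grip it across the 16 mm); it reaches from 20.5 mm below this point (the top of the flange, radius 27 mm, 6 mm thick) to 17 mm above it.
- cone_tip (a point): Centre of the cone's small lower end, 37 mm below cone_center. From here the steel taper grows from 8 mm radius to 17.5 mm over 26.5 mm, up to the underside of the flange.
- lug_end (a point): Point on the black lug at the cone's +x side, 30 mm from the axis, 11 mm below cone_center; same axes as the cone. There is a like lug at the -x side. Each lug reaches from 22.5 to 32 mm from the axis, is 6.5 mm wide, and hangs 6.5 mm below the flange.
- post: Fixed wooden parking post, origin under its centre: a tube of 42.6 mm outer diameter, 36 mm tall, on a disc of 84 mm diameter, 8 mm thick.
- spindle_head: Fixed green spindle head, origin under its centre, z up: a base 130 x 110 x 12 mm (long side along its x) with a round casting of 96 mm diameter, 54 mm tall, and red and yellow marks on its top edge. It carries a steel socket that turns about the vertical with a light drag of about 0.4 N m, at most 1.05 rad either way from where its keyways lie along the head's x.
- socket_mouth (a point): Centre of the socket's mouth, on the head's vertical axis, 62 mm above the table, with the head's axes (does not turn with the socket). The taper hole, 17 mm radius here and 8 mm at 25 mm depth, matches the cone. cone_center is 17 mm above this point with the lugs riding on the rim, and 12 mm above it when fully home (flange then 1.5 mm clear of the rim).
- keyway_floor (a point): Point on the head's axis, 8 mm below the mouth, level with the floor of the two keyways. They are slots 9.2 mm wide cut across the socket's flat rim (radius 22 to 32 mm), opposite one another, so a lug has 1.3 mm of room either side. Their line starts at an unreported angle within 0.55 rad either way of the head's x: seen on the rim, or found by feel.
- red_mark (a point): The red mark at the head's +x side, 41 mm from its axis; a second lies opposite. The red line is turned 0.75 rad anticlockwise (seen from above) from the head's x. To find the keyways turn the cone with the lugs riding on the rim under a push of 3 to 8 N; above about 20 N the socket is dragged along.
- yellow_mark (a point): The yellow mark at the head's +x side, 41 mm from its axis; a second lies opposite. The yellow line is turned 0.75 rad clockwise (seen from above) from the head's x. Either lug may point at either mark of a pair. The contact force of the cone on the head (knocks on rim and keyway walls included) must stay below 45 N: meet the rim at about 10 mm/s, push with 10 N or less, turn slower than 0.5 rad/s.
- bushing_mid (a point): Bystander: bronze-coloured bushing, 36 mm diameter, 30 mm tall, its centre.
- magnet_mid (a point): Bystander: red magnet block, 60 x 35 x 28 mm, its centre.
- punch_mid (a point): Bystander: brass drift punch lying down, about 130 mm long, 12 mm thick; a point near its middle.
- armature_mid (a point): Bystander: polished steel armature with copper winding, lying down, 130 mm long over the shaft, 42 mm tall, its centre.
- spanner_grip (a point): Bystander: steel spanner lying down; a point on its handle.
- tin_mid (a point): Bystander: blue tin, 66 mm diameter, 60 mm tall, its centre.
Mind the look-alikes: they are no part of the job. Of the things that look like the part that bears cone_center, the smallest one is meant.

How it is judged:
By the outcome, as a careful person would: the job done as asked, in the order asked, and still so for the second after the job is handed in, with the robot touching nothing.
It also fails if it takes over 72 s, if anything falls off the work surface, if the arm or the gripper's body presses on something with over 40 N, if the wrist force passes 120 N, or if a joint passes its speed limit or range.

### The arm

A 6-joint arm with a two-finger parallel gripper is mounted at the origin on the work surface. World frame = base frame: x ahead of the robot, y to its left, z up, the work surface at z = 0. Lengths are in m, angles in rad, forces in N, time in s.
With the tool pointing down it reaches from about 0.3 to 0.95 m from the base axis. Payload 3.1 kg.
Tool frame: the origin (TCP) lies midway between the tips of the shut fingers; the grasp point (between the pads) lies 19 mm behind it; z points along the fingers, y is the direction in which the jaws open and shut (so a half turn about z gives the same grasp; the last joint's range is limited). The gripper opens to 85 mm and grips with 20 to 120 N. Pads are 22 mm wide; open, the fingers measure 114 mm over their backs; the gripper's body (76 mm by 85 mm) begins 54 mm behind the grasp point. The pads swing forward as they close: fully open they stand 13 mm farther back than shut.
Start: joints at [-1.248, 0.308, 1.634, -0, 1.2, -0.07], TCP at [0.239, -0.577, 0.231] pointing down, gripper open.
Joint ranges: [-3.06, 3.06], [-0.79, 1.96], [0.05, 2.63], [-1.19, 4.34], [0.05, 2.64], [-2.94, 2.94]. Speed limits (rad/s): [2.79, 2.79, 3.14, 3.14, 3.14, 3.14].

### API

Orientations are given as a 3x3 rotation matrix whose columns are the frame's x, y, z axes.
In Python, from cell import state, grab_frame, hand_in gives the robot as it stands.
- The arm moves only by the tool servo_tool, never from a script. Its argument "deltas" is a list of rows, each a list of 6 numbers: the shift along the world's x, y, z in mm, then the turn, a rotation vector about the world's x, y, z in rad. A call has 1 to 12 rows; each row shifts and turns the pose as measured when the row begins; what a row does not reach is not made up. A row lasts 1/10 s, in which the tool goes at most 50 mm and 8.59 degrees, less where a joint would pass 70% of its speed; a pose out of reach is approached as far as the arm can. A call is refused whole if a number of a shift passes 50 or a number of a turn 0.15, either way. A call with a gripper value outside its range is refused whole. "jaw" is the closure in counts, from 0 (fully open) to 255 (shut), set as the call begins (left out, the last holds). The fingers move at their own pace and stop on an object; the grip force is fixed at half the most. Time passes only in rows, so rows that do not move let the fingers close. It gives the time, the measured TCP pose, the force and the opening at its end, in the units of the state.
- state(): the state, without advancing time (a new reading comes with each control period).
- grab_frame(name): name is "scene" or "top"; returns a dict with "img" (480x640x3 uint8, blue, green, red), "z_map" (480x640 float32, m along the optical axis (not along the pixel's ray), 0 where there is no reading), "camera_matrix" (3x3 intrinsics, pixels), "position" and "orientation" of the camera in the world. Camera axes: x right, y down, z forward; pixel columns grow to the right and rows downward; lengths in m; the calibration is good to about 2 mm. A picture is of the moment at which its call begins.
- hand_in(): hands the job in, once; it reports no verdict.
The state is a dict: "t": time; "qpos": joint angles; "joint_velocities": joint speeds; "effort": joint torques, N m; "tool_pos": TCP position; "orientation": TCP orientation; "ft_force": force on the tool from outside, world axes, zero at the start; "wrist_torque": the same for the moment, N m; "gripper_width": finger opening in m.
Only numpy, scipy, OpenCV 4.12 (cv2) and the standard library are available. Lean on these libraries where they do the work, as an engineer would, in place of code of your own. Each camera call takes 0.05 s, during which the arm holds its last target. There are 200 camera calls.

## Working session

There is one attempt and no reset: what is moved stays moved. The work goes in short steps, Python scripts to look and compute and a tool call to move; the robot and the scene stay as the last step left them, time stands still between calls to the robot, and variables do not carry over. Pictures are saved under pics/ and viewed, about 8 in all and at most 12, crops included, and the job is handed in when it is done.

Besides the shell and the picture viewer there is one more tool, called after "Emit:" as name([rows], argument=value, ...), one row to a line, values as JSON. servo_tool: Moves the arm, as the interface text tells. Its arguments: {"type":"object","properties":{"deltas":{"type":"array","items":{"type":"array","items":{"type":"number"}}},"jaw":{"type":"number"}},"required":["deltas"]}

```bash
ls; mkdir -p pics; cat > h.py <<'E'
import numpy as np, cv2
from cell import state, grab_frame, hand_in
def pts(f):
    "world point per pixel from depth"
    z=f["z_map"].astype(float);K=np.array(f["camera_matrix"]);v,u=np.mgrid[:z.shape[0],:z.shape[1]]
    c=np.stack([(u-K[0,2])/K[0,0]*z,(v-K[1,2])/K[1,1]*z,z],-1)
    P=c@np.array(f["orientation"]).T+np.array(f["position"]);P[z==0]=np.nan
    return P
def ray(f,u,v,h):
    K=np.array(f["camera_matrix"]);d=np.array(f["orientation"])@np.array([(u-K[0,2])/K[0,0],(v-K[1,2])/K[1,1],1])
    p=np.array(f["position"]);return p+d*(h-p[2])/d[2]
def pix(f,p):
    K=np.array(f["camera_matrix"]);c=np.array(f["orientation"]).T@(np.array(p)-np.array(f["position"]));c=K@c;return c[:2]/c[2]
E
python3 - <<'E'
from h import *
import pickle
for n in("scene","top"):
    f=grab_frame(n);cv2.imwrite(f"pics/{n}0.png",f["img"]);pickle.dump(f,open(n+"0.pkl","wb"));print(n,f["position"],np.round(f["orientation"],2).tolist(),f["camera_matrix"])
print(state())
E
```

```text
pics
scene [1.43283396 0.05585369 0.95196718] [[-0.12, 0.73, -0.68], [0.99, 0.09, -0.07], [0.01, -0.68, -0.73]] [[577.81380258   0.         315.28766166]
 [  0.         577.81380258 239.96391358]
 [  0.           0.           1.        ]]
top [ 0.51175212 -0.02481091  1.18969232] [[0.01, -1.0, 0.09], [-1.0, -0.01, 0.01], [-0.01, -0.09, -1.0]] [[450.735962     0.         314.84995665]
 [  0.         450.735962   253.03303699]
 [  0.           0.           1.        ]]
{'t': 0.1, 'qpos': array([-1.24771686e+00,  3.08915036e-01,  1.63503549e+00, -4.64664209e-07,
        1.19968716e+00, -6.96954163e-02]), 'joint_velocities': array([ 0.00306257, -0.00220536, -0.00165963,  0.00098864,  0.00107467,
       -0.00036116]), 'effort': array([-6.02600066e-04, -4.16408050e+01, -2.77646309e+01, -1.03777661e-04,
        4.04991210e-03, -5.76822131e-06]), 'tool_pos': array([ 0.23896669, -0.57672448,  0.23017503]), 'orientation': array([[ 9.23850505e-01,  3.82752953e-01, -6.49683916e-04],
       [ 3.82753478e-01, -9.23848481e-01,  1.93908838e-03],
       [ 1.41982307e-04, -2.04009656e-03, -9.99997909e-01]]), 'ft_force': array([0.31053145, 0.20176094, 0.64532404]), 'wrist_torque': array([0.0316549 , 0.04013893, 0.04571264]), 'gripper_width': 0.085205990211002}
```

View pics/top0.png

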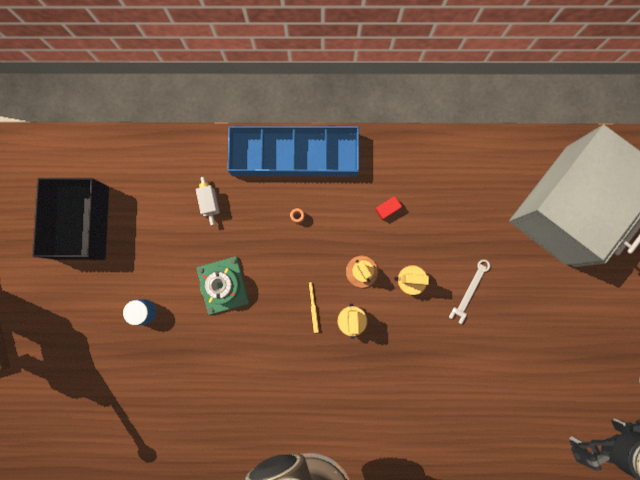

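View pics/scene0.png

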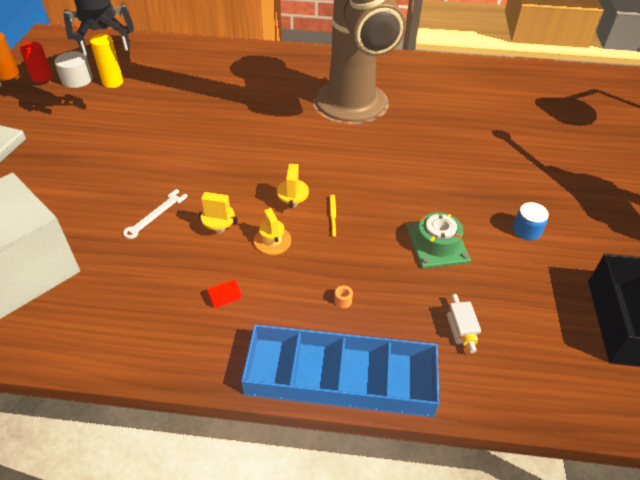

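Top view: three cone-like things, at (362,271) on a wooden disc, (413,280), and (352,320). The first looks smallest and is the only one on the post disc. The green spindle head is at (218,287). I'll check with sizes and one enlarged crop.

```bash
python3 - <<'E'
from h import *
import pickle
t=pickle.load(open("top0.pkl","rb"));s=pickle.load(open("scene0.pkl","rb"))
a=t["img"][240:345,325:440];b=t["img"][250:325,185:260];c=s["img"][155:260,190:320];d=s["img"][200:275,400:475]
r=lambda x,w,h:cv2.resize(x,(w,h),interpolation=cv2.INTER_CUBIC)
cv2.imwrite("pics/crop1.png",np.vstack([np.hstack([r(a,400,300),r(b,300,300)]),np.hstack([r(c,400,300),r(d,300,300)])]))
for n,f in(("top",t),("scene",s)):
    P=pts(f);hsv=cv2.cvtColor(f["img"],cv2.COLOR_BGR2HSV)
    m=((hsv[...,0]>20)&(hsv[...,0]<34)&(hsv[...,1]>120)&(hsv[...,2]>90)).astype(np.uint8)
    N,L,st,ce=cv2.connectedComponentsWithStats(m)
    for i in range(1,N):
        if st[i,4]<60: continue
        q=P[(L==i)];q=q[~np.isnan(q[:,0])];z=q[:,2]
        print(n,st[i],np.round(ce[i]),"z",np.round(np.percentile(z,[2,20,50,80,98]),4))
        top=q[z>np.percentile(z,98)-.006]
        r_=cv2.minAreaRect((top[:,:2]*1000).astype(np.float32));print("   tang top",np.round(top.mean(0),4),r_)
E
```

```text
top [353 261  19  20 220] [361. 270.] z [0.0368 0.0406 0.0438 0.0826 0.0869]
   tang top [ 0.5727 -0.131   0.0838] ((572.6029052734375, -130.17840576171875), (36.03101348876953, 15.083806037902832), 28.919862747192383)
top [399 266  29  18 345] [414. 275.] z [0.0396 0.0428 0.048  0.1002 0.1036]
   tang top [ 0.5515 -0.2558  0.1002] ((551.6238403320312, -255.35047912597656), (52.23624801635742, 18.12706756591797), 84.98915100097656)
top [399 281  21  13 105] [408. 289.] z [0.0397 0.0417 0.0436 0.0453 0.0467]
   tang top [ 0.5281 -0.2446  0.0439] ((527.2145385742188, -245.2545623779297), (54.852664947509766, 18.31371307373047), 60.65493392944336)
top [309 283   9  49 137] [313. 311.] z [0.0045 0.0084 0.0106 0.0124 0.0158]
   tang top [ 0.4644 -0.0056  0.012 ] ((478.7051086425781, -3.8616085052490234), (124.86640930175781, 8.936310768127441), 7.321369647979736)
top [338 307  26  28 424] [349. 320.] z [0.0393 0.0424 0.0462 0.1002 0.1032]
   tang top [ 0.4459 -0.1022  0.1003] ((445.3733215332031, -102.6540756225586), (49.8443489074707, 19.498441696166992), 0.5850725769996643)
scene [ 90  
[... 1042 characters left out ...]
349609375, 24.606304168701172), 81.6773681640625)
scene [330 195   6  41 159] [333. 213.] z [0.0081 0.0117 0.0142 0.016  0.0187]
   tang top [ 0.4658 -0.0047  0.0153] ((480.65625, -1.8091888427734375), (127.14312744140625, 11.02150821685791), 8.606532096862793)
scene [260 208  24  38 377] [274. 227.] z [0.0111 0.0433 0.0482 0.0849 0.0888]
   tang top [ 0.5742 -0.1292  0.0862] ((573.1826782226562, -129.72450256347656), (43.442893981933594, 15.424500465393066), 29.455238342285156)
scene [464 334  13  11  82] [471. 338.] z [0.018  0.0277 0.0332 0.0361 0.0398]
   tang top [0.7956 0.2869 0.0361] ((795.0752563476562, 287.2774963378906), (11.907950401306152, 16.200096130371094), 14.901250839233398)
```

View pics/crop1.png

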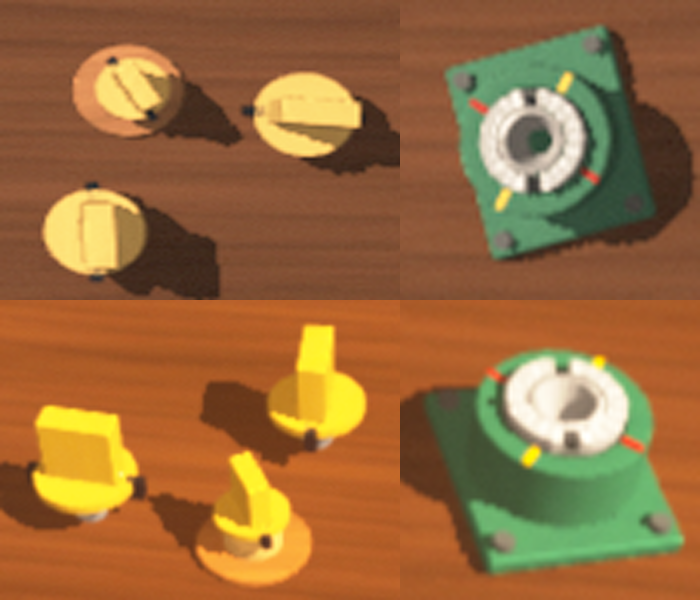

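The crop confirms it: the small cone at top (362,271), scene (274,227), stands on the round wooden post. Its tang measures about 40 x 15 mm; the other two are about 54 x 20 mm and stand without a post. The keyways show as dark notches running up and down the image. Next is precise measuring.

```bash
cat > meas.py <<'E'
from h import *
import pickle
def head(f,box):
    x0,y0,x1,y1=box;hsv=cv2.cvtColor(f["img"],cv2.COLOR_BGR2HSV);P=pts(f)
    sub=np.zeros(hsv.shape[:2],bool);sub[y0:y1,x0:x1]=1
    H,S,V=[hsv[...,i].astype(int) for i in range(3)]
    w=(sub&(S<60)&(V>120)).astype(np.uint8)
    N,L,st,ce=cv2.connectedComponentsWithStats(w);i=1+np.argmax(st[1:,4]);w=L==i
    print(" white z",np.nanpercentile(P[w][:,2],[10,50,90]).round(4),st[i])
    v,u=np.nonzero(w);hull=cv2.convexHull(np.stack([u,v],1).astype(np.int32))[:,0]
    q=np.array([ray(f,a,b,.062)[:2] for a,b in hull])*1000
    e=cv2.fitEllipse(q.astype(np.float32));print(" rim ellipse",e);c=np.array(e[0])
    for n,m in(("red",(H<8)|(H>172)),("yel",(H>20)&(H<34))):
        m=(sub&m&(S>110)&(V>100)).astype(np.uint8);N,L,st,ce=cv2.connectedComponentsWithStats(m)
        R=[]
        for i in range(1,N):
            if st[i,4]>=4: R.append(ray(f,*ce[i],.054)*1000);print(" ",n,st[i,4],ce[i].round(1),R[-1].round(1),P[L==i][:,2].round(3).max())
        if len(R)==2: d=R[0]-R[1];print("  line yaw",np.arctan(d[1]/d[0]),"mid",(R[0]+R[1])/2)
    # keyways: dark pixels within annulus
    g=[]
    for vv in range(y0,y1):
        for uu in range(x0,x1):
            p=ray(f,uu,vv,.062)[:2]*1000-c;r=np.hypot(*p)
            if 22<r<31 : g.append([np.arctan2(p[1],p[0]),V[vv,uu],r])
    g=np.array(g);dk=g[g[:,1]<95]
    print(" dark n",len(dk),"axis yaw",.5*np.angle(np.exp(2j*dk[:,0]).sum()),"angles",np.sort(dk[:,0]).round(2))
if __name__=="__main__":
    t=pickle.load(open("top0.pkl","rb"));s=pickle.load(open("scene0.pkl","rb"))
    for n,f,b in(("top",t,(185,250,260,325)),("scene",s,(400,200,475,275))): print(n);head(f,b)
    for n,f,c,in(("top",t,(361,270)),("scene",s,(274,232))):
        P=pts(f);hsv=cv2.cvtColor(f["img"],cv2.COLOR_BGR2HSV);x,y=c
        sub=np.zeros(hsv.shape[:2],bool);sub[y-26:y+26,x-26:x+26]=1
        k=(sub&(hsv[...,2]<45)&(P[...,2]>.025)).astype(np.uint8);N,L,st,ce=cv2.connectedComponentsWithStats(k)
        for i in range(1,N):
            if st[i,4]>2: print(n,"lug?",st[i],ce[i].round(1),(ray(f,*ce[i],.043)*1000).round(1),np.nanmedian(P[L==i][:,2]).round(3))
        Y=sub&(hsv[...,0]>20)&(hsv[...,0]<34)&(hsv[...,1]>120)
        print(n,"z hist",np.histogram(P[Y][:,2]*1000,bins=np.arange(20,100,4)))
        T=Y&(P[...,2]>.08);v,u=np.nonzero(T);q=np.array([ray(f,a,b,.0875)[:2] for a,b in zip(u,v)])*1000
        print(n,"tang",cv2.minAreaRect(q.astype(np.float32)),q.mean(0),len(q))
        D=sub&(hsv[...,0]<16)&(hsv[...,1]>100)&(P[...,2]<.02)&(hsv[...,2]>150)
        v,u=np.nonzero(D);q=np.array([ray(f,a,b,.008)[:2] for a,b in zip(u,v)])*1000
        print(n,"disc",len(q),cv2.minEnclosingCircle(q.astype(np.float32)))
E
python3 meas.py
```

```text
top
 white z [0.0515 0.0601 0.0636] [204 272  28  27 454]
 rim ellipse ((533.4288940429688, 234.08486938476562), (66.69328308105469, 67.6737060546875), 51.44207763671875)
  red 6 [204.3 276.2] [554.4 269.5  54. ] 0.056
  red 8 [232.5 293.8] [510.8 197.   54. ] 0.056
  line yaw 1.030039251498543 mid [532.60261732 233.21631471  54.        ]
  yel 14 [225.6 270.1] [570.1 215.9  54. ] 0.057
  yel 13 [210.2 299.4] [496.2 252.9  54. ] 0.057
  line yaw -0.4640417188332252 mid [533.13309816 234.41149185  54.        ]
 dark n 10 axis yaw 0.03258772855434343 angles [-3.14 -3.05 -3.05 -3.04 -0.04 -0.03  0.06  0.06  3.14  3.14]
scene
 white z [0.0553 0.064  0.0668] [426 214  31  25 497]
 rim ellipse ((533.7752075195312, 235.99269104003906), (64.76531219482422, 73.93055725097656), 95.44071960449219)
  red 4 [423.5 218.2] [508.2 199.   54. ] 0.06
  red 4 [457.5 235.5] [551.5 271.1  54. ] 0.06
  line yaw 1.0301295135536832 mid [529.81741639 235.01869716  54.        ]
  yel 4 [439.5 212. ] [483.6 234.7  54. ] 0.06
  yel 8 [449.1 214.9] [490.1 255.7  54. ] 0.065
  yel 21 [432.  238.7] [568.1 216.5  5
[... 283 characters left out ...]
2, 56, 60, 64, 68, 72, 76, 80, 84,
       88, 92, 96]))
top tang ((572.72119140625, -129.84152221679688), (36.88282775878906, 14.283690452575684), 29.783893585205078) [ 572.41113739 -130.45438272] 79
top disc 340 ((573.6361694335938, -130.1558380126953), 42.60345458984375)
scene z hist (array([ 3,  4,  2,  0,  5, 50, 94, 17,  9,  5,  8, 14,  5, 11,  9, 21, 73,
       17,  0]), array([20, 24, 28, 32, 36, 40, 44, 48, 52, 56, 60, 64, 68, 72, 76, 80, 84,
       88, 92, 96]))
scene tang ((576.120361328125, -129.0884552001953), (44.549808502197266, 15.802423477172852), 29.067459106445312) [ 576.42526661 -128.88571696] 111
scene disc 1483 ((544.880126953125, -133.7853546142578), 100.04974365234375)
```

Emit:
servo_tool([
  [15,20,0,0,0,0.012],
  [30,40,-2,0,0,0.012],
  [30,40,-4,0,0,0.012],
  [30,40,-4,0,0,0.012],
  [30,40,-4,0,0,0.012],
  [30,40,-4,0,0,0.012],
  [30,40,-4,0,0,0.012],
  [30,40,-4,0,0,0.012],
  [30,40,-4,0,0,0.012],
  [30,40,-4,0,0,0.012],
  [15,20,-2,0,0,0],
  [0,0,0,0,0,0],
], jaw=125)

```text
t: 1.3
tool_pos: [0.5352, -0.1696, 0.1887]
orientation: [[0.872, 0.49, -0.005], [0.49, -0.872, 0.005], [-0.002, -0.006, -1.0]]
ft_force: [-0.4, -0.4, 0.5]
gripper_width: 0.0434
```

Emit:
servo_tool([
  [19,20,0,-0.003,-0.003,0],
  [19,19,0,-0.003,-0.003,0],
  [1,1,-25,0,0,0.003],
  [0,0,-25,0,0,0],
  [0,0,-25,0,0,0],
  [0,0,-15,0,0,0],
  [0,0,0,0,0,0],
])

```text
t: 2.0
tool_pos: [0.5724, -0.1325, 0.0951]
orientation: [[0.87, 0.492, -0.002], [0.492, -0.87, -0.005], [-0.004, 0.003, -1.0]]
ft_force: [-0.4, 0.0, 0.2]
gripper_width: 0.0437
```

Emit:
servo_tool([
  [1,2.5,-12,0.004,-0.002,0],
  [0,0,-15,0,0,0],
  [0,0,-12,0,0,0],
  [0,0,-5,0,0,0],
  [0,0,0,0,0,0],
])

```text
t: 2.5
tool_pos: [0.5747, -0.1318, 0.0499]
orientation: [[0.871, 0.491, 0.004], [0.491, -0.871, -0.002], [0.002, 0.004, -1.0]]
ft_force: [0.8, -0.0, -0.7]
gripper_width: 0.0435
```

```bash
python3 - <<'E'
from h import *
s=state();print(s["tool_pos"],s["orientation"].round(4).tolist(),s["ft_force"])
f=grab_frame("scene");x,y=274,215;i=f["img"][y-70:y+60,x-80:x+80]
cv2.imwrite("pics/g1.png",cv2.resize(i,(640,520),interpolation=cv2.INTER_CUBIC))
E
```

```text
[ 0.57471141 -0.13179228  0.04992399] [[0.8713, 0.4908, 0.0037], [0.4908, -0.8713, -0.0021], [0.0022, 0.0036, -1.0]] [ 0.76706448 -0.04000368 -0.65692016]
```

View pics/g1.png

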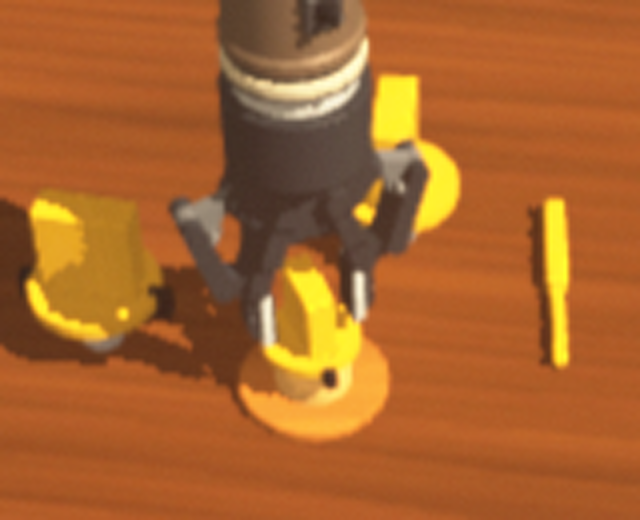

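Fingers straddle the tang at the right height, pads on either side (crop (265,320) and (360,295)). Centre slightly and close.

Emit:
servo_tool([
  [-1.2,1.4,0,0.002,0.004,0],
  [0,0,0,0,0,0],
  [0,0,0,0,0,0],
])

```text
t: 2.85
tool_pos: [0.5749, -0.1305, 0.0517]
orientation: [[0.871, 0.491, 0.002], [0.491, -0.871, -0.001], [0.002, 0.002, -1.0]]
ft_force: [-0.5, -0.0, -0.2]
gripper_width: 0.0434
```

Emit:
servo_tool([
  [0,0,0,0,0,0],
  [0,0,0,0,0,0],
  [0,0,0,0,0,0],
  [0,0,0,0,0,0],
  [0,0,0,0,0,0],
  [0,0,0,0,0,0],
], jaw=255)

```text
t: 3.45
tool_pos: [0.5757, -0.1306, 0.0527]
orientation: [[0.871, 0.491, 0.004], [0.491, -0.871, -0.001], [0.003, 0.003, -1.0]]
ft_force: [-0.2, -0.3, -0.2]
gripper_width: 0.0149
```

Emit:
servo_tool([
  [0,0,5,0,0,0],
  [0,0,10,0,0,0],
  [0,0,15,0,0,0],
  [0,0,20,0,0,0],
  [0,0,25,0,0,0],
  [0,0,25,0,0,0],
  [0,0,15,0,0,0],
  [0,0,0,0,0,0],
])

```text
t: 4.25
tool_pos: [0.5723, -0.1297, 0.1754]
orientation: [[0.871, 0.491, 0.0], [0.491, -0.871, -0.0], [0.0, 0.001, -1.0]]
ft_force: [1.1, 0.2, -1.9]
gripper_width: 0.0153
```

Emit:
servo_tool([
  [-2,15,0,0,0,-0.01],
  [-4,35,0,0,0,-0.035],
  [-4,40,0,0,0,-0.035],
  [-4,40,0,0,0,-0.035],
  [-4,40,0,0,0,-0.035],
  [-4,40,0,0,0,-0.035],
  [-4,40,0,0,0,-0.035],
  [-4,40,0,0,0,-0.035],
  [-4,35,0,0,0,-0.035],
  [-3,20,0,0,0,-0.035],
  [0,10,0,0,0,-0.035],
  [0,0,0,0,0,0],
])

```text
t: 5.45
tool_pos: [0.5266, 0.2363, 0.1733]
orientation: [[0.991, 0.135, -0.005], [0.135, -0.991, -0.004], [-0.005, 0.004, -1.0]]
ft_force: [0.2, -0.4, -2.5]
gripper_width: 0.0153
```

Emit:
servo_tool([
  [4,-1,-8,0.002,-0.003,0],
  [4,-1,-15,0.002,-0.002,0],
  [0,0,-15,0,0,0],
  [0,0,-8,0,0,0],
  [0,0,0,0,0,0],
  [0,0,0,0,0,0],
])

```text
t: 6.05
tool_pos: [0.5347, 0.2288, 0.1229]
orientation: [[0.991, 0.135, -0.002], [0.135, -0.991, -0.004], [-0.002, 0.003, -1.0]]
ft_force: [1.4, 0.5, -2.9]
gripper_width: 0.015
```

```bash
python3 - <<'E'
from h import *
import pickle
s=state();print(s["tool_pos"],s["orientation"].round(4).tolist(),s["ft_force"])
o=[]
for n in("scene","top"):
    f=grab_frame(n);pickle.dump(f,open(n+"1.pkl","wb"));u,v=pix(f,[.533,.234,.1]).astype(int)
    o.append(cv2.resize(f["img"][v-50:v+50,u-40:u+40],(400,500),interpolation=cv2.INTER_CUBIC));print(n,u,v)
cv2.imwrite("pics/s1.png",np.hstack(o))
E
```

```text
[0.5347004  0.22883986 0.12290005] [[0.9908, 0.1351, -0.0019], [0.135, -0.9908, -0.0036], [-0.0024, 0.0033, -1.0]] [ 1.40941017  0.50706334 -2.89412758]
scene 443 212
top 213 284
```

View pics/s1.png

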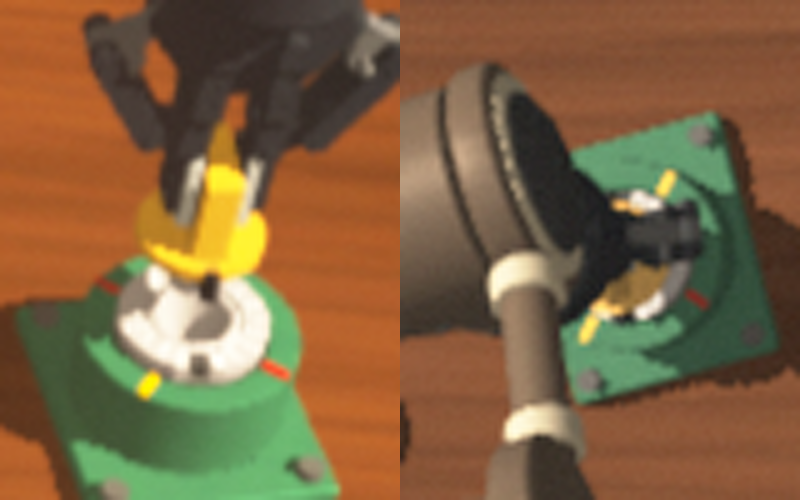

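The scene crop shows the gripped cone at (205,235) in crop pixels, black lug at (208,287), still left of (-y from) the socket at (190,320). I'll fit the flange to measure the offset.

```bash
python3 - <<'E'
from h import *
import pickle
from scipy.optimize import least_squares
for n,b in(("scene",(403,162,483,262)),("top",(173,234,253,334))):
    f=pickle.load(open(n+"1.pkl","rb"));x0,y0,x1,y1=b
    hsv=cv2.cvtColor(f["img"],cv2.COLOR_BGR2HSV);m=np.zeros(hsv.shape[:2],np.uint8)
    m[y0:y1,x0:x1]=((hsv[...,0]>14)&(hsv[...,0]<34)&(hsv[...,1]>110)&(hsv[...,2]>70))[y0:y1,x0:x1]
    P=pts(f);m&=((P[...,2]>.08)).astype(np.uint8)
    v,u=np.nonzero(m);h=cv2.convexHull(np.stack([u,v],1).astype(np.int32))[:,0]
    for z in(.1117,.1077):
        q=np.array([ray(f,a,b_,z)[:2] for a,b_ in h])*1000
        if n=="scene": q=q[q[:,0]>np.percentile(q[:,0],25)]
        g=lambda p:np.hypot(q[:,0]-p[0],q[:,1]-p[1])-27
        r=least_squares(g,[533,229],loss="soft_l1",f_scale=1);print(n,z,r.x.round(1),len(q),np.abs(r.fun).mean().round(2), np.round(g(r.x),1))
    Z=P[m>0][:,2];print(np.histogram(Z*1000,np.arange(80,160,5)))
E
```

```text
scene 0.1117 [533.5 229.2] 12 1.38 [-0.4 -0.9 -0.5 -0.8  1.1  2.4  2.1 -1.2 -1.  -0.5  1.8  3.8]
scene 0.1077 [529.4 230. ] 12 1.38 [-0.2 -0.8 -0.5 -0.8  1.1  2.4  2.1 -1.2 -1.  -0.4  2.   4.1]
(array([  0,   0,   6,   0,   0,  14, 111, 111,  16,  20,  13,  19,  17,
        16,  23]), array([ 80,  85,  90,  95, 100, 105, 110, 115, 120, 125, 130, 135, 140,
       145, 150, 155]))
top 0.1117 [531.8 229.2] 9 1.27 [ 1.1 -0.3  1.  -0.3 -1.4 -3.6 -1.1 -1.1 -1.4]
top 0.1077 [531.8 230.1] 9 1.23 [ 1.1 -0.4  1.1 -0.3 -1.3 -3.5 -1.  -1.1 -1.4]
(array([ 0,  0,  0,  0,  1, 10, 47,  8,  5,  2,  2,  3,  0,  3,  3]), array([ 80,  85,  90,  95, 100, 105, 110, 115, 120, 125, 130, 135, 140,
       145, 150, 155]))
```

Emit:
servo_tool([
  [0.7,3,-2,0.003,-0.002,0],
  [0,2.4,-3,0,0,0],
  [0,0,-2,0,0,0],
  [0,0,0,0,0,0],
  [0,0,0,0,0,0],
])

```text
t: 6.65
tool_pos: [0.5373, 0.236, 0.1182]
orientation: [[0.991, 0.136, 0.005], [0.136, -0.991, 0.002], [0.006, -0.001, -1.0]]
ft_force: [0.5, -0.5, -3.6]
gripper_width: 0.0149
```

Emit:
servo_tool([
  [-1.2,-1.1,-1,-0.001,0.003,0],
  [0,0,-1,0,0,0],
  [0,0,-1,0,0,0],
  [0,0,0,0,0,0],
])

```text
t: 7.05
tool_pos: [0.536, 0.2348, 0.1151]
orientation: [[0.991, 0.136, 0.002], [0.136, -0.991, 0.001], [0.002, -0.0, -1.0]]
ft_force: [-0.9, 0.2, -3.4]
gripper_width: 0.015
```

Good. Descend into the mouth at about 20 mm/s, lug-rim contact expected near TCP z 0.089.

Emit:
servo_tool([
  [-0.4,-0.3,-2,0,0.001,0],
  [0,0,-2,0,0.001,0],
  [0,0,-2,0,0,0],
  [0,0,-2,0,0,0],
  [0,0,-2,0,0,0],
  [0,0,-2,0,0,0],
  [0,0,-1,0,0,0],
  [0,0,-1,0,0,0],
])

```text
t: 7.85
tool_pos: [0.5355, 0.2344, 0.0997]
orientation: [[0.991, 0.136, -0.0], [0.136, -0.991, 0.0], [-0.0, -0.0, -1.0]]
ft_force: [0.3, 0.1, -2.5]
gripper_width: 0.0148
```

Emit:
servo_tool([
  [0,0,-1,0,0,0],
  [0,0,-1,0,0,0],
  [0,0,-1,0,0,0],
  [0,0,-1,0,0,0],
  [0,0,-1,0,0,0],
  [0,0,-1,0,0,0],
  [0,0,-0.7,0,0,0],
  [0,0,-0.7,0,0,0],
])

```text
t: 8.65
tool_pos: [0.5357, 0.2345, 0.0919]
orientation: [[0.991, 0.136, 0.0], [0.136, -0.991, 0.001], [0.0, -0.001, -1.0]]
ft_force: [0.6, -1.3, -2.7]
gripper_width: 0.0151
```

Emit:
servo_tool([
  [0,0,-0.7,0,0,0],
  [0,0,-0.7,0,0,0],
  [0,0,-0.6,0,0,0],
  [0,0,-0.6,0,0,0],
  [0,0,-0.4,0,0,0],
])

```text
t: 9.15
tool_pos: [0.5357, 0.2345, 0.0886]
orientation: [[0.991, 0.136, 0.0], [0.136, -0.991, 0.001], [0.0, -0.001, -1.0]]
ft_force: [0.7, -0.4, -2.5]
gripper_width: 0.0151
```

Emit:
servo_tool([
  [0,0,-0.5,0,0,0],
  [0,0,-0.5,0,0,0],
  [0,0,-0.5,0,0,0],
  [0,0,-0.4,0,0,0],
])

```text
t: 9.55
tool_pos: [0.5358, 0.2345, 0.0865]
orientation: [[0.991, 0.136, 0.0], [0.136, -0.991, 0.001], [0.001, -0.001, -1.0]]
ft_force: [-0.4, -0.0, -2.7]
gripper_width: 0.0151
```

Emit:
servo_tool([
  [0,0,-0.5,0,0,0],
  [0,0,-0.5,0,0,0],
  [0,0,-0.5,0,0,0],
  [0,0,-0.4,0,0,0],
])

```text
t: 9.95
tool_pos: [0.5359, 0.2346, 0.085]
orientation: [[0.991, 0.136, 0.0], [0.136, -0.991, 0.001], [0.0, -0.001, -1.0]]
ft_force: [-1.7, -0.6, 1.4]
gripper_width: 0.015
```

Contact at TCP z 0.085 with about 4 N. Turn clockwise slowly with a light push.

Emit:
servo_tool([
  [0,0,-0.4,0,0,-0.02],
  [0,0,-0.4,0,0,-0.02],
  [0,0,-0.4,0,0,-0.02],
  [0,0,-0.4,0,0,-0.02],
])

```text
t: 10.35
tool_pos: [0.5362, 0.2354, 0.0844]
orientation: [[0.999, 0.05, 0.002], [0.05, -0.999, 0.002], [0.002, -0.002, -1.0]]
ft_force: [0.1, -0.0, -1.9]
gripper_width: 0.0151
```

Emit:
servo_tool([
  [-0.2,-0.5,-0.4,0,0.001,0],
  [0,-0.2,-0.4,0,0,0],
  [0,0,-0.4,0,0,0],
  [0,0,-0.4,0,0,0],
])

```text
t: 10.75
tool_pos: [0.5364, 0.2341, 0.0816]
orientation: [[0.999, 0.049, 0.001], [0.049, -0.999, 0.001], [0.001, -0.001, -1.0]]
ft_force: [0.2, -0.5, -1.3]
gripper_width: 0.0153
```

Emit:
servo_tool([
  [0,0,-0.5,0,0,0],
  [0,0,-0.5,0,0,0],
  [0,0,-0.4,0,0,0],
  [0,0,-0.4,0,0,0],
])

```text
t: 11.15
tool_pos: [0.5369, 0.2342, 0.0804]
orientation: [[0.999, 0.049, 0.002], [0.049, -0.999, 0.002], [0.002, -0.001, -1.0]]
ft_force: [-1.9, -1.1, 1.8]
gripper_width: 0.0153
```

Emit:
servo_tool([
  [-0.4,-0.2,-0.5,0,0.001,0],
  [-0.3,-0.1,-0.5,0,0.001,0],
  [-0.1,0,-0.6,0,0,0],
  [0,0,-0.6,0,0,0],
])

```text
t: 11.55
tool_pos: [0.5369, 0.2342, 0.0803]
orientation: [[0.999, 0.049, 0.001], [0.049, -0.999, 0.002], [0.001, -0.002, -1.0]]
ft_force: [-2.3, -1.1, 5.7]
gripper_width: 0.0152
```

Emit:
servo_tool([
  [-0.8,-0.5,-0.3,0,0.001,0],
  [-0.8,-0.5,-0.3,0,0.001,0],
  [-0.8,-0.5,-0.3,0,0,0],
  [-0.4,-0.2,-0.4,0,0,0],
])

```text
t: 11.95
tool_pos: [0.5367, 0.2341, 0.0803]
orientation: [[0.999, 0.049, 0.006], [0.049, -0.999, 0.005], [0.006, -0.005, -1.0]]
ft_force: [0.3, 1.6, 3.8]
gripper_width: 0.0151
```

```bash
python3 -c "
from h import *
s=state();print(s['tool_pos'],s['orientation'].round(4).tolist(),s['ft_force'],s['wrist_torque'])
f=grab_frame('scene');u,v=pix(f,[.533,.234,.08]).astype(int)
cv2.imwrite('pics/h1.png',cv2.resize(f['img'][v-35:v+45,u-50:u+50],(750,600),interpolation=cv2.INTER_CUBIC))"
```

```text
[0.53672941 0.23407946 0.08031913] [[0.9988, 0.049, 0.0058], [0.049, -0.9988, 0.0054], [0.0061, -0.0052, -1.0]] [0.3350505  1.60471366 3.82102525] [0.02757868 0.0896906  0.07194404]
```

View pics/h1.png

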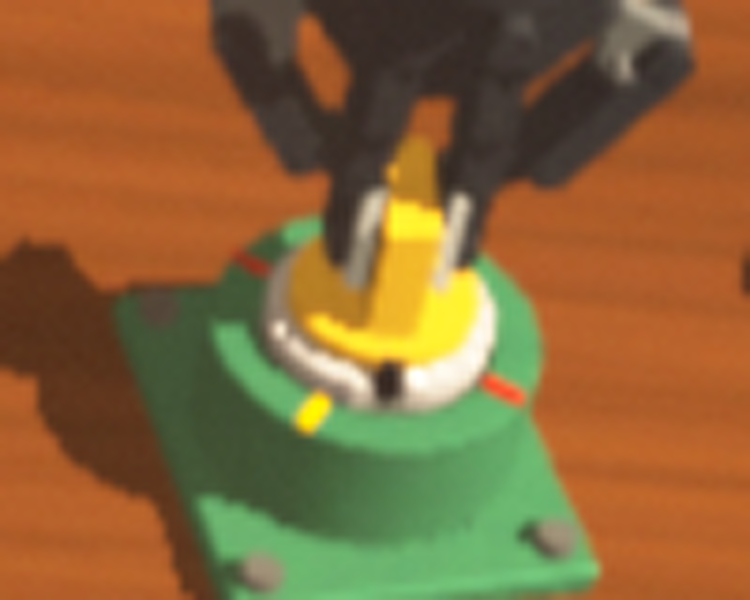

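Crop shows the lug dropped into the keyway at (388,382), flange just above the rim. z fell 4.7 mm from rim contact and stops firmly. Now turn to red (yaw about 1.03), keeping the light push.

Emit:
servo_tool([
  [0,0.05,-0.4,-0.003,0.003,0.02],
  [0,0.1,-0.4,0,0,0.03],
  [0,0.1,-0.4,0,0,0.03],
  [0,0.1,-0.4,0,0,0.03],
  [0,0.1,-0.4,0,0,0.03],
  [0,0.1,-0.4,0,0,0.03],
])

```text
t: 12.6
tool_pos: [0.5368, 0.2345, 0.0802]
orientation: [[0.976, 0.22, 0.0], [0.22, -0.976, 0.003], [0.001, -0.003, -1.0]]
ft_force: [-2.0, -0.3, 4.5]
gripper_width: 0.015
```

Emit:
servo_tool([
  [-0.1,0.1,-0.4,0,0,0.035],
  [-0.1,0.1,-0.4,0,0,0.035],
  [-0.1,0.1,-0.4,0,0,0.035],
  [-0.1,0.1,-0.4,0,0,0.035],
  [-0.1,0.1,-0.4,0,0,0.035],
  [-0.1,0.1,-0.4,0,0,0.035],
  [-0.1,0.1,-0.4,0,0,0.035],
  [-0.1,0.1,-0.4,0,0,0.035],
  [-0.1,0.1,-0.4,0,0,0.035],
  [-0.1,0.1,-0.4,0,0,0.035],
  [-0.1,0.1,-0.4,0,0,0.035],
  [-0.1,0.1,-0.4,0,0,0.035],
])

```text
t: 13.8
tool_pos: [0.5364, 0.2355, 0.0802]
orientation: [[0.798, 0.603, -0.004], [0.603, -0.798, 0.005], [-0.001, -0.006, -1.0]]
ft_force: [-1.0, 0.1, 5.1]
gripper_width: 0.0152
```

Emit:
servo_tool([
  [-0.1,0.1,-0.4,-0.002,-0.002,0.035],
  [-0.1,0.1,-0.4,-0.001,-0.001,0.035],
  [-0.1,0.1,-0.4,0,0,0.035],
  [-0.1,0.1,-0.4,0,0,0.035],
  [-0.1,0.1,-0.4,0,0,0.035],
  [-0.1,0.1,-0.4,0,0,0.035],
  [-0.1,0.1,-0.4,0,0,0.035],
  [-0.1,0.1,-0.4,0,0,0.035],
  [-0.1,0.1,-0.4,0,0,0.035],
  [-0.1,0.1,-0.4,0,0,0.03],
  [-0.1,0,-0.4,0,0,0.02],
  [0,0,-0.4,0,0,0],
])

```text
t: 15.0
tool_pos: [0.5358, 0.2361, 0.0802]
orientation: [[0.528, 0.849, -0.006], [0.849, -0.528, 0.003], [-0.0, -0.006, -1.0]]
ft_force: [-0.4, 0.1, 4.5]
gripper_width: 0.0148
```

```bash
cat > lug.py <<'E'
from h import *
import pickle,sys
n=sys.argv[1];s=state();R=s['orientation'];print(s['t'],s['tool_pos'].round(4),"yaw",np.arctan2(R[1,0],R[0,0]).round(3),R[:,2].round(4),s['ft_force'].round(1),s['wrist_torque'].round(2))
o=[]
for c in("scene","top"):
    f=grab_frame(c);pickle.dump(f,open(c+n+".pkl","wb"));u,v=pix(f,[.533,.234,.065]).astype(int)
    o.append(cv2.resize(f['img'][v-32:v+32,u-32:u+32],(400,400),interpolation=cv2.INTER_CUBIC))
    hsv=cv2.cvtColor(f["img"],cv2.COLOR_BGR2HSV).astype(int);cc=(533.4,234.0) if c=="top" else (533.0,235.5)
    for vv in range(v-30,v+30):
        for uu in range(u-30,u+30):
            p=ray(f,uu,vv,.062)[:2]*1000-cc;r=np.hypot(*p)
            if 27<r<34 and hsv[vv,uu,2]<60: print(c,uu,vv,"r",r.round(1),"ang",np.arctan2(p[1],p[0]).round(2),hsv[vv,uu,2])
cv2.imwrite(f'pics/l{n}.png',np.hstack(o))
E
python3 lug.py R
```

```text
15.0 [0.5358 0.2361 0.0802] yaw 1.015 [-0.0056  0.003  -1.    ] [-0.4  0.1  4.5] [-0.02  0.06 -0.31]
scene 439 215 r 31.5 ang -3.02 59
scene 440 215 r 31.6 ang -3.09 58
scene 441 215 r 31.8 ang 3.12 56
scene 439 216 r 28.3 ang -3.0 57
scene 440 216 r 28.4 ang -3.08 58
scene 441 216 r 28.7 ang 3.12 57
scene 442 216 r 29.1 ang 3.05 59
scene 429 217 r 33.9 ang -2.28 56
scene 453 231 r 28.5 ang 1.05 57
top 217 271 r 34.0 ang 0.06 54
top 213 272 r 33.5 ang 0.36 32
top 214 272 r 32.7 ang 0.29 31
top 215 272 r 32.1 ang 0.22 32
top 216 272 r 31.7 ang 0.14 31
top 217 272 r 31.5 ang 0.06 57
top 220 272 r 32.0 ang -0.18 59
top 221 272 r 32.6 ang -0.26 49
top 222 272 r 33.3 ang -0.33 39
top 211 273 r 33.3 ang 0.53 39
top 212 273 r 32.2 ang 0.46 35
top 213 273 r 31.1 ang 0.39 34
top 214 273 r 30.3 ang 0.31 32
top 215 273 r 29.7 ang 0.23 34
top 216 273 r 29.2 ang 0.15 37
top 217 273 r 29.0 ang 0.06 56
top 221 273 r 30.2 ang -0.28 46
top 222 273 r 31.0 ang -0.36 35
top 210 274 r 32.6 ang 0.63 41
top 211 274 r 31.2 ang 0.57 38
top 212 274 r 29.9 ang 0.5 39
top 213 274 r 28.8 ang 0.42 32
top 214 274 
[... 595 characters left out ...]
0 ang 1.13 47
top 207 279 r 29.8 ang 1.09 41
top 208 279 r 27.6 ang 1.05 38
top 207 280 r 28.6 ang 1.17 47
top 207 281 r 27.7 ang 1.25 59
top 227 290 r 28.0 ang -2.07 43
top 226 291 r 27.2 ang -2.19 43
top 227 291 r 29.3 ang -2.14 33
top 228 291 r 31.4 ang -2.1 35
top 229 291 r 33.6 ang -2.06 50
top 206 292 r 33.7 ang 2.16 59
top 209 292 r 27.7 ang 2.31 57
top 227 292 r 30.8 ang -2.21 45
top 228 292 r 32.8 ang -2.16 42
top 209 293 r 29.4 ang 2.38 40
top 210 293 r 27.7 ang 2.44 34
top 208 294 r 32.9 ang 2.38 43
top 209 294 r 31.2 ang 2.44 36
top 210 294 r 29.6 ang 2.5 37
top 211 294 r 28.2 ang 2.57 35
top 209 295 r 33.1 ang 2.49 34
top 210 295 r 31.6 ang 2.55 32
top 210 296 r 33.7 ang 2.59 59
```

View pics/lR.png

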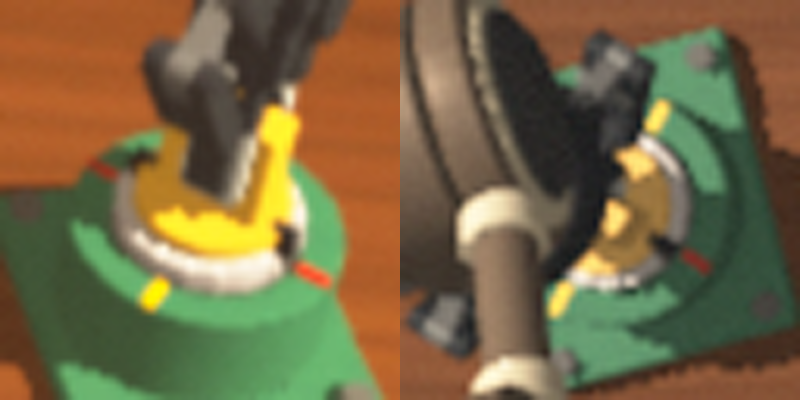

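Lug at top-crop (660,243), pointing at the red mark (697,262): measured 1.00, tool yaw 1.015, mark about 1.02–1.03. Nudge to 1.03, hold, then start back.

Emit:
servo_tool([
  [0,0,-0.4,-0.002,-0.003,0.015],
  [0,0,-0.4,0,0,0.005],
  [0,0,-0.4,0,0,0],
  [0,0,-0.4,0,0,0],
  [0,0,-0.4,0,0,0],
])

```text
t: 15.6
tool_pos: [0.5358, 0.2361, 0.0802]
orientation: [[0.514, 0.858, -0.004], [0.858, -0.514, 0.002], [-0.0, -0.005, -1.0]]
ft_force: [-0.4, -0.4, 5.6]
gripper_width: 0.015
```

Emit:
servo_tool([
  [0,0,-0.4,0,0,-0.015],
  [0.05,-0.05,-0.4,0,0,-0.025],
  [0.07,-0.05,-0.4,0,0,-0.035],
  [0.07,-0.05,-0.4,0,0,-0.04],
  [0.08,-0.06,-0.4,0,0,-0.04],
  [0.08,-0.06,-0.4,0,0,-0.04],
  [0.08,-0.06,-0.4,0,0,-0.04],
  [0.07,-0.06,-0.4,0,0,-0.04],
  [0.07,-0.06,-0.4,0,0,-0.04],
  [0.07,-0.07,-0.4,0,0,-0.04],
  [0.06,-0.07,-0.4,0,0,-0.04],
  [0.06,-0.07,-0.4,0,0,-0.04],
])

```text
t: 16.8
tool_pos: [0.5365, 0.2355, 0.0802]
orientation: [[0.82, 0.572, -0.005], [0.572, -0.82, -0.003], [-0.006, -0.001, -1.0]]
ft_force: [-2.0, 0.3, 5.0]
gripper_width: 0.0152
```

Emit:
servo_tool([
  [0.05,-0.08,-0.4,0.001,-0.002,-0.04],
  [0.05,-0.08,-0.4,0.001,-0.001,-0.04],
  [0.05,-0.08,-0.4,0,0,-0.04],
  [0.05,-0.08,-0.4,0,0,-0.04],
  [0.03,-0.09,-0.4,0,0,-0.04],
  [0.03,-0.09,-0.4,0,0,-0.04],
  [0.02,-0.09,-0.4,0,0,-0.04],
  [0.02,-0.09,-0.4,0,0,-0.04],
  [0.01,-0.09,-0.4,0,0,-0.04],
  [0,-0.09,-0.4,0,0,-0.04],
  [0,-0.09,-0.4,0,0,-0.04],
  [0,-0.09,-0.4,0,0,-0.04],
])

```text
t: 18.0
tool_pos: [0.5369, 0.2345, 0.0802]
orientation: [[0.99, 0.143, -0.004], [0.143, -0.99, -0.006], [-0.005, 0.005, -1.0]]
ft_force: [-1.1, -0.1, 5.5]
gripper_width: 0.015
```

Emit:
servo_tool([
  [0,-0.09,-0.4,0,0,-0.04],
  [0,-0.09,-0.4,0,0,-0.04],
  [0,-0.09,-0.4,0,0,-0.04],
  [0,-0.09,-0.4,0,0,-0.04],
  [-0.01,-0.09,-0.4,0,0,-0.04],
  [-0.01,-0.09,-0.4,0,0,-0.04],
  [-0.02,-0.09,-0.4,0,0,-0.04],
  [-0.02,-0.09,-0.4,0,0,-0.04],
  [-0.03,-0.09,-0.4,0,0,-0.04],
  [-0.03,-0.09,-0.4,0,0,-0.04],
  [-0.03,-0.08,-0.4,0,0,-0.03],
])

```text
t: 19.1
tool_pos: [0.5369, 0.2336, 0.0802]
orientation: [[0.963, -0.27, -0.007], [-0.27, -0.963, -0.01], [-0.004, 0.011, -1.0]]
ft_force: [-1.1, -1.0, 5.1]
gripper_width: 0.0152
```

Emit:
servo_tool([
  [0,-0.05,-0.4,0.003,-0.002,-0.04],
  [0,-0.05,-0.4,0.003,-0.002,-0.04],
  [0,-0.05,-0.4,0.002,-0.002,-0.04],
  [0,-0.05,-0.4,0.001,0,-0.035],
  [0,0,-0.4,0,0,-0.025],
  [0,0,-0.4,0,0,-0.01],
  [0,0,-0.3,0,0,0],
  [0,0,-0.3,0,0,0],
])

```text
t: 19.9
tool_pos: [0.5367, 0.2331, 0.0802]
orientation: [[0.9, -0.435, -0.002], [-0.435, -0.9, -0.005], [-0.0, 0.005, -1.0]]
ft_force: [-1.9, -0.3, 5.4]
gripper_width: 0.0154
```

```bash
sed -i 's/hsv\[vv,uu,2\]<60: print/0: print/' lug.py; python3 lug.py Y
```

```text
19.9 [0.5367 0.2331 0.0802] yaw -0.45 [-0.0023 -0.0048 -1.    ] [-1.9 -0.3  5.4] [0.18 0.25 0.21]
```

View pics/lY.png

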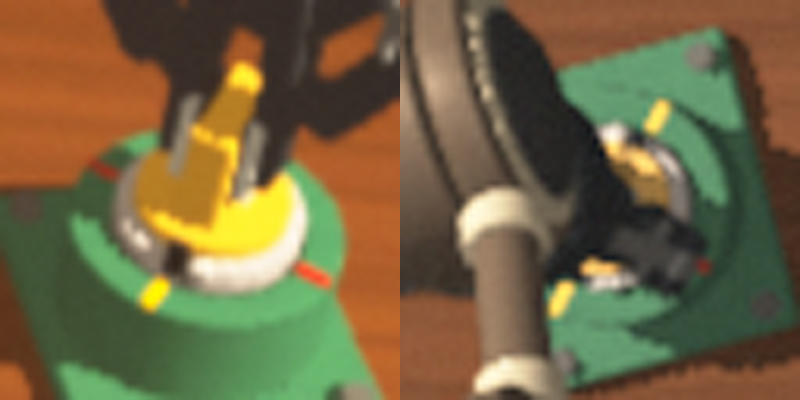

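Lug at scene-crop (175,262), in line with the yellow mark (155,295). A final small nudge, then relax and open.

Emit:
servo_tool([
  [0,0,-0.3,0.002,-0.001,-0.018],
  [0,0,-0.3,0,0,-0.005],
  [0,0,-0.1,0,0,0],
  [0,0,0,0,0,0],
])

```text
t: 20.4
tool_pos: [0.5367, 0.233, 0.0802]
orientation: [[0.893, -0.451, -0.002], [-0.451, -0.893, -0.004], [0.0, 0.004, -1.0]]
ft_force: [0.3, 0.0, 3.7]
gripper_width: 0.0146
```

Emit:
servo_tool([
  [0,0,0,0,0,0],
  [0,0,0,0,0,0],
  [0,0,0,0,0,0],
  [0,0,0,0,0,0],
  [0,0,0,0,0,0],
], jaw=125)

```text
t: 20.9
tool_pos: [0.5339, 0.2313, 0.0767]
orientation: [[0.892, -0.453, -0.008], [-0.453, -0.892, -0.007], [-0.004, 0.009, -1.0]]
ft_force: [-0.7, 0.6, -0.9]
gripper_width: 0.0435
```

Emit:
servo_tool([
  [1,1,5,0,0,0],
  [0,0,10,0,0,0],
  [0,0,20,0,0,0],
  [0,0,30,0,0,0],
  [0,0,40,0,0,0],
  [-20,0,40,0,0,0],
  [-40,-20,30,0,0,0],
  [-40,-40,0,0,0,0],
  [-30,-40,0,0,0,0],
  [-20,-40,0,0,0,0],
  [0,-30,0,0,0,0],
  [0,0,0,0,0,0],
])

```text
t: 22.1
tool_pos: [0.387, 0.0634, 0.2663]
orientation: [[0.894, -0.449, 0.01], [-0.449, -0.894, -0.004], [0.011, -0.001, -1.0]]
ft_force: [0.8, 0.6, 0.0]
gripper_width: 0.0435
```

```bash
python3 lug.py E; python3 - <<'E'
from h import *
import pickle
for n,b in(("top",(185,250,260,325)),("scene",(400,170,485,275))):
    f=pickle.load(open(n+"E.pkl","rb"));P=pts(f);hsv=cv2.cvtColor(f["img"],cv2.COLOR_BGR2HSV);x0,y0,x1,y1=b
    sub=np.zeros(hsv.shape[:2],bool);sub[y0:y1,x0:x1]=1
    Y=sub&(hsv[...,0]>18)&(hsv[...,0]<34)&(hsv[...,1]>110)
    T=Y&(P[...,2]>.1);v,u=np.nonzero(T);q=np.array([ray(f,a,c,.111)[:2] for a,c in zip(u,v)])*1000
    print(n,"tang",cv2.minAreaRect(q.astype(np.float32)),np.histogram(P[Y][:,2]*1000,np.arange(50,125,5)))
    f0=pickle.load(open(n+"0.pkl","rb"));d=np.abs(f["img"].astype(int)-f0["img"]).max(2)>70
    N,L,st,ce=cv2.connectedComponentsWithStats(d.astype(np.uint8));print([s.tolist() for s in st[1:] if s[4]>40])
E
```

```text
22.1 [0.387  0.0634 0.2663] yaw -0.466 [ 0.0103 -0.0044 -0.9999] [0.8 0.6 0. ] [-0.02 -0.04  0.02]
top tang ((532.993896484375, 234.19903564453125), (14.084964752197266, 38.272987365722656), 64.80271911621094) (array([16,  9,  3, 42, 18,  0,  0,  0,  1,  0,  0, 43, 53,  1]), array([ 50,  55,  60,  65,  70,  75,  80,  85,  90,  95, 100, 105, 110,
       115, 120]))
[[356, 264, 12, 14, 123], [207, 272, 24, 26, 383], [379, 278, 14, 8, 41], [237, 342, 50, 17, 284], [294, 366, 12, 46, 332], [201, 380, 6, 29, 64], [613, 419, 27, 22, 269], [273, 422, 21, 54, 383], [202, 425, 16, 55, 253], [594, 435, 27, 7, 54], [570, 437, 31, 25, 296], [602, 445, 27, 21, 285], [633, 446, 7, 22, 55], [637, 453, 3, 21, 49], [297, 459, 11, 14, 90], [280, 474, 16, 6, 73]]
scene tang ((536.6047973632812, 235.4597930908203), (19.384666442871094, 51.20222854614258), 63.044742584228516) (array([  8,  42,   1,  28, 143,  28,  10,  10,   9,  15,  10,  18,  74,
        35]), array([ 50,  55,  60,  65,  70,  75,  80,  85,  90,  95, 100, 105, 110,
       115, 120]))
[[0, 0, 165, 114, 5352], [321, 0, 13, 16, 146], [359, 0, 38, 34, 417], [353, 0, 57, 102, 1761], [420, 7, 19, 16, 234], [382, 20, 17, 7, 55], [344, 27, 14, 7, 47], [158, 33, 43, 44, 1378], [217, 37, 112, 42, 1070], [226, 64, 18, 18, 77], [203, 79, 99, 37, 1857], [157, 86, 129, 79, 2527], [426, 202, 29, 36, 595], [265, 208, 19, 24, 152], [240, 223, 18, 18, 138], [389, 222, 11, 11, 50], [260, 224, 21, 19, 180]]
```

View pics/lE.png

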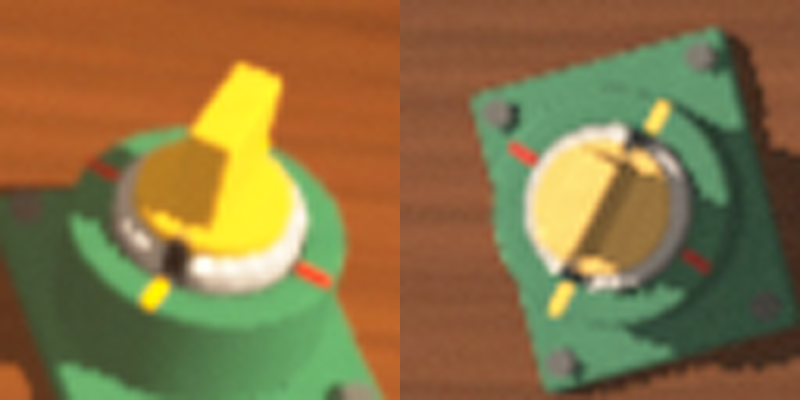

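Both lugs point at the yellow marks (top crop (640,135) and (572,270), yaw about -0.467). The cone is seated, tang top about 111 mm, and the robot is clear.

```bash
python3 -c "
from cell import *
print(hand_in())"
```

```text
the job is handed in; nothing more can be done
None
```

The cone is seated in the spindle head with its lugs at the yellow marks, the gripper is clear of it, and the job is handed in at about 22 s of the 72 s allowed.

- **Right part:** I took the smallest of the three brass-headed cones, the only one standing on the wooden post.
- **Seating:** The lugs met the rim at about 4 N. I turned clockwise under a light push and they dropped in after about 0.09 rad. The cone came to a firm stop 4.7 mm lower (5 mm nominal), at about 8 N.
- **Rock test:** I turned it to the red marks (tool yaw 1.031, marks at about 1.03), then back to the yellow ones. The tool height stayed at 80.2 mm throughout, with about 7–8 N of push. No reading between moves came near the 45 N limit, but peaks within a move were not recorded.
- **Final check:** Measured lug line is -0.467 rad against marks at about -0.465. The tang fit gave -0.44, a difference of about 0.025 rad. The tang top is at roughly 111 mm, as expected when fully home.
- **Disagreements:** The two cameras differed by about 2–3 mm in height and 1–2 mm in position, so I settled the fit by feel.
- **Bystanders:** A before-and-after image comparison showed no change at any bystander.

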